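Close the solvent can to the first click and hang up the measure

TASK

The red solvent can has just been topped up. Turn its black wing cap clockwise until the clutch in the cap clicks once, and stop at that first click. Hang the steel measure by its handle on the hook of the drip stand, let go and wait until it hangs still; leave the paint tin, amber bottle and pigment jar near the work where they are.

Things in the scene. Friction and masses are not known exactly. Their poses are not given: they have to be found in the camera images.
- solvent_can: Red steel can 140 x 170 mm, 215 mm high, fixed; origin under its centre, -x its front. Its front top edge slopes at 35 degrees and carries the cap, whose axis leans 35 degrees from vertical toward the front (-x). A carrying handle along y stands on the back half of the top, up to 257 mm.
- cap_wing (a point): Grip point of the can's black cap: a disc 71 mm across with an upright wing 62 x 16 mm, 34 mm high. On the cap's axis, 22 mm above the disc's face, 12 mm below the wing's top: fingertips may reach at most 20 mm past it. z: out of the can along the cap's axis; x: along the wing (white line on its top toward +x); y: across the wing, 16 mm thick. Turns with the cap.
- cap_bayonet (a joint): Turn of the whole cap on its neck, rad; clockwise, seen from above the cap, is positive. Starts between 0.05 and 0.55; 1.00 is fully home against a stop. Turns against a steady 0.22 N m and stays where it is left. Once home, the wing's white line points at a small white mark on the can's shoulder; one click carries it 0.40 rad (23 degrees) beyond.
- cap_clutch (a joint): First click: slip of the black wing over the aluminium collar below it, rad, clockwise positive, from 0 to a stop at 0.40. Holds at 0 until the collar is home and 0.42 N m is reached, then gives way: resistance falls, is gone at 0.27, and from there the wing is pulled forward to 0.40 (0.2 N m), where it stays when let go. Let go before 0.27, it springs back.
- cap_second (a joint): Second click, not wanted: 0 until the wing, at the end of the first click, is turned on with 0.50 N m; then a further slip by up to 0.40 rad of the same kind.
- measure_middle (a point): Middle of the steel measure, a straight open cup 63 mm across, 95 mm high, wall 3 mm, 0.13 to 0.21 kg, standing on the bench: on its axis, 47.5 mm above its underside. z: up along the cup; y: toward its handle. Let go on the hook, it swings down about the handle to about 60 degrees and stills within 10 s.
- measure_handle (a point): Middle of the opening of the measure's handle, 48 mm out from the cup's axis (along its y) and 52 mm above its underside. The handle is an 8 mm round bar in the cup's y-z plane, with a square upper corner; the opening is 52 mm high and 31 mm wide; one looks through it along the cup's x.
- measure: The same measure; origin at the centre of its underside.
- drip_stand: Drip stand, fixed: a grey tray 125 x 105 mm, 12 mm high, with a 10 mm steel rod that rises at its back (+x, 45 mm from the middle) and bends forward (-x) into a hook at 190 mm. Origin under the tray's centre. Nothing stands above the hook.
- hook_seat (a point): Lowest place on the top of the hook, where a handle comes to rest, 190 mm above the bench. x: level, from the hook's tip toward the post; z: up. The hook lies in the x-z plane. The post is 59 mm behind (+x); toward it the rod's top rises, at most 8 mm above this point, 42 mm behind it.
- hook_tip (a point): Top of the hook's upturned end, 36 mm in front (-x) of the seat and 22 mm higher. The hook is open to the front.
- paint_tin: Closed 250 ml paint tin, 70 mm across, 82 mm high; origin at the centre of its underside. Bystander.
- amber_bottle: Amber bottle with black cap, 68 mm across, 186 mm high; origin at the centre of its underside. Bystander.
- pigment_jar: Small jar of red pigment with grey lid, 51 mm across, 70 mm high; origin at the centre of its underside. Bystander.

How it is judged (in metres and radians):
At the end, for the whole second after the job is handed in: Collar home (at least 0.96 of 1.00 rad), first click made (at least 0.35 of 0.40 rad), second not begun (under 0.05 rad); the measure hangs still (under 0.15 m/s) by its handle on the hook, the middle of the handle opening within 45 mm of the seat, the cup clear of tray and bench (value of joint cap_bayonet above 0.96 rad and value of joint cap_clutch above 0.35 rad and value of joint cap_second below 0.05 rad and distance between measure_handle and hook_seat below 0.045 m and height (world z) of measure_middle above 0.09 m and contact force between measure and drip_stand above 0.5 N and linear speed of measure below 0.15 m/s); the robot touches nothing.
It fails at once if the cap is turned into a second click (value of joint cap_second above 0.15 rad).
It fails at once if the paint tin is shifted more than 30 mm (distance of paint_tin from where it was at the start of the episode above 0.03 m).
It fails at once if the amber bottle is shifted more than 30 mm (distance of amber_bottle from where it was at the start of the episode above 0.03 m).
It fails at once if the pigment jar is shifted more than 30 mm (distance of pigment_jar from where it was at the start of the episode above 0.03 m).
It also fails if it takes over 64 s, if anything falls off the work surface, if the arm or the gripper's body presses on something with over 40 N, if the wrist force passes 120 N, or if a joint passes its speed limit or range.

ROBOT

A 7-joint arm with a two-finger parallel gripper is mounted at the origin on a cart in front of the work surface, level with it; the furniture and walls round the work are solid. World frame = base frame: x ahead of the robot, y to its left, z up, the work surface at z = 0. Lengths are in mm, angles in rad, forces in N, time in s.
With the tool pointing down it reaches from about 400 to 850 mm from the base axis. Payload 10.4 kg.
Tool frame: the origin (TCP) lies at the very end of the fingers, on their centre line; the grasp point (between the pads) lies bot.grip_point_offset behind it (bot.grip_point_offset is the distance from the TCP to the grasp point, in mm); z points along the fingers, y is the line along which they close (so a half turn about z gives the same grasp; the last joint's range is limited). The gripper opens to 87 mm and grips with 3 to 60 N. Pads are 19 mm wide; open, the fingers measure 117 mm over their backs; the gripper's body (75 mm by 190 mm) begins 51 mm behind the grasp point.
Start: joints at [1.088, 0.332, -0.065, 1.46, 0.022, 1.35, -0.088], TCP at [277.38, -560.101, 222.576] pointing down, gripper open.
Joint ranges: [-2.6, 2.6], [-0.5, 2.12], [-1.47, 1.34], [0.16, 2.42], [-1.27, 4.41], [0.06, 2.06], [-2.6, 2.6]. Speed limits (rad/s): [2.22, 2.22, 2.79, 2.79, 3.14, 3.14, 3.14].

INTERFACE

Orientations are given as [roll, pitch, yaw] about the fixed x, y, z axes, in that order (R = Rz(yaw) Ry(pitch) Rx(roll)).
In Python, from cell import monitor, optics, job, bot gives the robot as it stands.
- The arm moves only by the shell command python3 -m creep 'ROWS' [FORCE]. ROWS is JSON, a list that holds one entry, the list of rows, each a list of 7 numbers: the shift along the tool's x, y, z in mm, then the turn, a rotation vector about the tool's x, y, z in rad, then the opening, from 0 (shut) to 1 (fully open). In form: [[[dx, dy, dz, wx, wy, wz, fingers], ...]]. A call has 1 to 8 rows; each row shifts and turns the commanded pose from where the row before left it, along the tool's axes as they then stand; what a row does not reach is not made up. A row lasts 1/10 s, in which the tool goes at most 50 mm and 8.59 degrees, less where a joint would pass 70% of its speed; a pose out of reach is approached as far as the arm can. A call is refused whole if a number of a shift passes 50 or a number of a turn 0.15, either way. A call with a gripper value outside its range is refused whole. The fingers move at their own pace and stop on an object; FORCE is the grip in N (left out, the last holds). Time passes only in rows, so rows that do not move let the fingers close. It gives the time, the measured TCP pose, the force, the opening and the grip force at its end, in the units of the state.
- monitor.observe(): the state, without advancing time (a new reading comes with each control period).
- optics.snapshot(name): name is "scene" or "top" or "wrist"; returns a dict with "color" (400x640x3 uint8, red, green, blue), "vertical_fov" (degrees; the focal length in pixels is half the picture's height over the tangent of half this angle, whatever the lens; pixels are square), "cx", "cy" (the principal point, pixels), "k1" (the pictures are not rectified: a ray, as slopes to the right and down, at radius r is drawn at 1 + k1 r^2 times it, then the intrinsics apply), "rvec" (rotation vector, rad) and "tvec" (3), from world to camera coordinates, as OpenCV has them; the wrist camera has in their place "T_tool_cam" (4x4, takes a point from camera to tool coordinates, whose origin is the TCP and whose axes are the flange's). Camera axes: x right, y down, z forward; pixel columns grow to the right and rows downward; lengths in mm; the calibration is good to about 2 mm. A picture is of the moment at which its call begins: read the wrist's pose just before it. There is no depth.
- job.finish_job(): hands the job in; it is judged then, once.
The state is a dict: "t": time; "q": joint angles; "qd": joint speeds; "joint_efforts": joint torques, N m; "tcp_pos": TCP position; "ee_rot": TCP orientation; "contact_force": force on the tool from outside, world axes, zero at the start; "ft_torque": the same for the moment, N m; "finger_gap": finger opening in mm; "grip_force": force on a finger pad.
Only numpy, scipy, OpenCV 4.12 (cv2) and the standard library are available. Lean on these libraries where they do the work, as an engineer would, in place of code of your own. Each camera call takes 0.05 s, during which the arm holds its last target. There are 200 camera calls.

## Working session

There is one attempt and no reset: what is moved stays moved. The work goes in short steps, Python scripts to look and compute and a shell command to move; the robot and the scene stay as the last step left them, time stands still between calls to the robot, and variables do not carry over. Pictures are saved under pics/ and viewed, at most 13 in all, crops included, and the job is handed in when it is done.

```bash
ls; mkdir -p pics
cat > h.py <<'E'
import numpy as np, cv2
from cell import monitor, optics, job, bot
from scipy.spatial.transform import Rotation as R
def Rt(s=None):
    s=s or monitor.observe(); return R.from_euler('xyz',s['ee_rot']).as_matrix(), np.array(s['tcp_pos'])
def snap(n,save=None):
    s=monitor.observe(); d=optics.snapshot(n); 
    if n=='wrist':
        Rw,p=Rt(s); T=np.eye(4);T[:3,:3]=Rw;T[:3,3]=p; d['M']=T@np.array(d['T_tool_cam'])
    else:
        Rc=cv2.Rodrigues(np.array(d['rvec'],float))[0]; T=np.eye(4);T[:3,:3]=Rc.T;T[:3,3]=-Rc.T@np.array(d['tvec'],float).ravel(); d['M']=T
    if save: cv2.imwrite('pics/'+save,d['color'][:,:,::-1])
    return d
def K(d):
    f=d['color'].shape[0]/2/np.tan(np.radians(d['vertical_fov'])/2); return np.array([[f,0,d['cx']],[0,f,d['cy']],[0,0,1.]]),np.array([d['k1'],0,0,0.])
def ray(d,u,v):
    k,c=K(d); x=cv2.undistortPoints(np.array([[[u,v]]],float),k,c).ravel()
    r=d['M'][:3,:3]@np.array([x[0],x[1],1]); return d['M'][:3,3],r/np.linalg.norm(r)
def onz(d,u,v,z):
    o,r=ray(d,u,v); return o+r*(z-o[2])/r[2]
def tri(*L):
    A=0;b=0;P=[]
    for d,u,v in L:
        o,r=ray(d,u,v);m=np.eye(3)-np.outer(r,r);A=A+m;b=b+m@o;P.append((m,o))
    x=np.linalg.solve(A,b); return x,[float(np.linalg.norm(m@(x-o))) for m,o in P]
def proj(d,p):
    k,c=K(d);T=np.linalg.inv(d['M']); return cv2.projectPoints(np.array(p,float).reshape(-1,3),cv2.Rodrigues(T[:3,:3])[0],T[:3,3],k,c)[0].reshape(-1,2)
E
python3 - <<'E'
from h import *
import pickle
print(bot.grip_point_offset, monitor.observe())
D={n:snap(n,n+'.png') for n in ['scene','top','wrist']}
pickle.dump(D,open('D.pkl','wb'))
for n in D: print(n,D[n]['vertical_fov'],D[n]['k1'],D[n]['M'].round(2).tolist())
E
```

```text
pics
18.700000000000003 {'t': 0.0, 'q': array([ 1.08839308,  0.33281662, -0.06469842,  1.46091399,  0.02160865,
        1.34992442, -0.08849671]), 'qd': array([-0.00030687,  0.00083132, -0.00096694, -0.00018357, -0.00079916,
       -0.00118617, -0.00094961]), 'joint_efforts': array([-6.68290941e-04, -6.23246455e+01,  2.38553574e-02, -3.89899921e+01,
       -6.16010372e-02,  3.95619997e-02,  1.51703102e-04]), 'tcp_pos': array([ 277.17889436, -559.74932484,  221.80149944]), 'ee_rot': array([-3.14022807e+00,  7.38221642e-05,  4.59827410e-01]), 'contact_force': array([-0.23232556, -0.18776024, -0.25695989]), 'ft_torque': array([0.03745715, 0.01177604, 0.02377056]), 'grip_force': 0.0, 'finger_gap': 87.15077965904753}
scene 49.544843673912695 -0.07375132845837576 [[-0.65, -0.58, 0.5, -70.6], [-0.76, 0.49, -0.42, 493.75], [-0.0, -0.65, -0.76, 1141.53], [0.0, 0.0, 0.0, 1.0]]
top 53.63693288447803 -0.012187010152833636 [[0.0, -0.99, 0.16, 341.75], [-1.0, -0.0, -0.01, -43.18], [0.01, -0.16, -0.99, 1458.36], [0.0, 0.0, 0.0, 1.0]]
wrist 59.62713586730399 -0.06372563089206823 [[0.44, -0.86, -0.26, 347.94], [-0.9, -0.43, -0.13, -524.83], [-0.0, 0.29, -0.96, 385.49], [0.0, 0.0, 0.0, 1.0]]
```

View pics/scene.png

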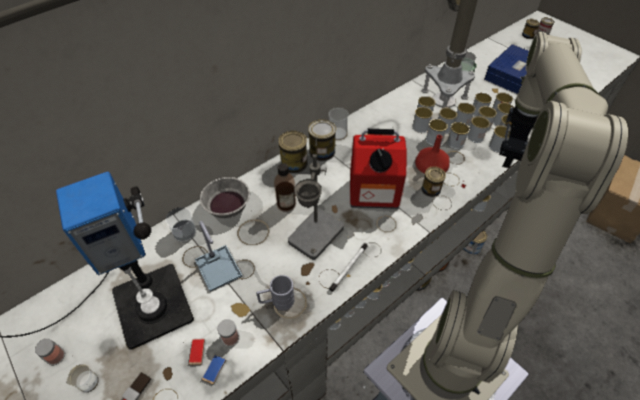

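View pics/top.png

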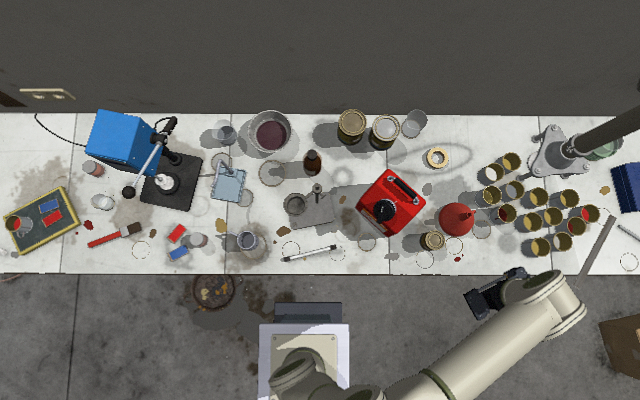

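The scene view shows the red can (~378,170) with its cap (380,158), the measure (282,292) with its handle to the left (262,297), and a pale tray with a rod (217,265). In the top view the cap is at (384,210), the measure at (247,240) and the tray at (228,183). I'll zoom in on these.

Run:
```python
from h import *
a=cv2.imread('pics/scene.png');b=cv2.imread('pics/top.png')
def c(i,x,y,w,h,s): return cv2.resize(i[y:y+h,x:x+w],(w*s,h*s),interpolation=cv2.INTER_CUBIC)
# each 400x300
r1=np.hstack([c(a,340,120,80,60,5),c(b,350,165,80,60,5)])
r2=np.hstack([c(a,180,215,133,100,3)[:300,:399],c(b,200,155,133,100,3)[:300,:399]])
cv2.imwrite('pics/crops.png',np.vstack([r1[:,:798],r2]))
```

```text
(no output)
```

View pics/crops.png

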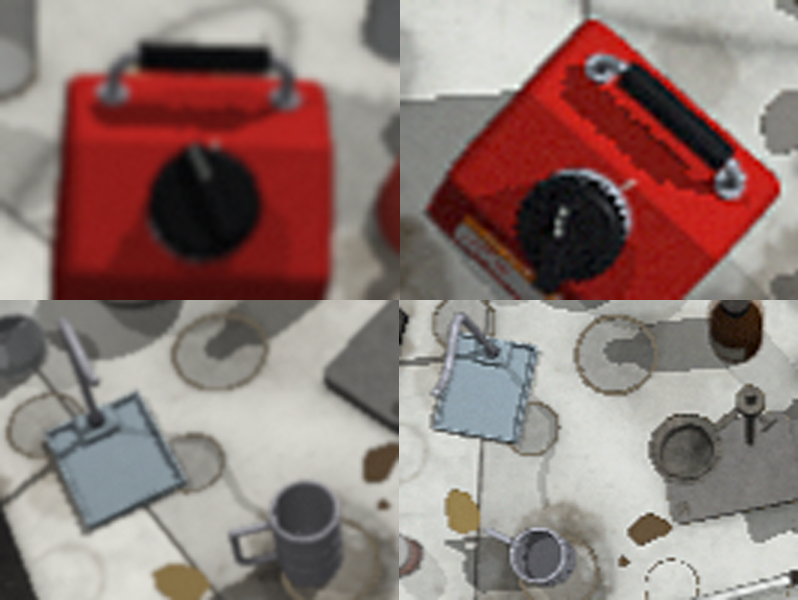

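The crops show the wing's white line close to, but not at, the white mark on the shoulder. The hook opens toward the robot, and the measure's handle points left toward it.

Run:
```python
from h import *
import pickle
D=pickle.load(open('D.pkl','rb'));s,t=D['scene'],D['top']
S1=lambda x,y:(s,340+x/5-.4,120+y/5-.4)
T1=lambda x,y:(t,350+(x-400)/5-.4,165+y/5-.4)
S2=lambda x,y:(s,180+x/3-.3,215+(y-300)/3-.3)
T2=lambda x,y:(t,200+(x-399)/3-.3,155+(y-300)/3-.3)
def p(n,*a):
    x,e=tri(*a);print(n,x.round(1),np.round(e,1));return x
h1=p('foot L',S1(112,97),T1(600,68));h2=p('foot R',S1(287,97),T1(728,182))
p('mark',S1(215,147),T1(630,184))
p('line out',S1(192,148),T1(563,207));p('line in',S1(210,180),T1(553,237))
p('cap',S1(204,203),T1(570,225))
a=p('tray rl',S2(45,436),T2(445,342));b=p('tray rr',S2(135,395),T2(536,350));c=p('fl',S2(85,528),T2(432,432));d=p('fr',S2(186,486),T2(521,442))
p('rod base',S2(95,418),T2(490,350));p('rod top',S2(66,322),T2(460,318));p('hook tip',S2(95,382),T2(442,395))
m=p('mug rim',S2(305,508),T2(543,555));h=p('handle out top',S2(233,533),T2(481,530))
for q in [(a+b)/2,(c+d)/2,(a+c)/2,(b+d)/2]:print(q.round(1))
y=h1-h2;print('can yaw',np.degrees(np.arctan2(-y[0],y[1])))
v=(h-m);print('handle yaw',np.degrees(np.arctan2(v[1],v[0])))
```

```text
foot L [ 629.9 -279.2  214.2] [0.8 0.8]
foot R [ 553.9 -358.3  220.2] [1.6 1.6]
mark [ 554.4 -296.1  214.2] [0.3 0.3]
line out [ 531.7 -245.2  260.7] [0.6 0.6]
line in [ 513.3 -241.1  250.8] [2. 2.]
cap [ 527.8 -258.3  209.7] [1.1 1.1]
tray rl [703.  330.3  38.1] [1.6 1.6]
tray rr [702.6 225.7  10.2] [1.5 1.5]
fl [596.4 348.7  19.3] [1.9 1.9]
fr [587.8 242.9  -6.7] [0.5 0.5]
rod base [696.5 277.8  26.2] [1. 1.]
rod top [691.6 275.1 190.8] [1.2 1.2]
hook tip [604.9 290.3 202.6] [2.1 2.1]
mug rim [440.5 194.2  93.3] [1.5 1.5]
handle out top [465.1 262.4  95.5] [3.4 3.4]
[702.8 278.   24.2]
[592.1 295.8   6.3]
[649.7 339.5  28.7]
[645.2 234.3   1.8]
can yaw -43.84514170705913
handle yaw 70.17885672401533
```

```bash
cat >> h.py <<'E'
def plan(p,Rtgt=None,vmax=45,wmax=.14):
    "shift (tool axes as now), then turn in tool axes"
    Rw,x=Rt(); d=Rw.T@(np.array(p)-x); n=int(np.ceil(np.linalg.norm(d)/vmax)) or 1
    print('shift total',d.round(1),'rows',n,'each',(d/n).round(1))
    if Rtgt is not None:
        w=R.from_matrix(Rw.T@Rtgt).as_rotvec(); n=int(np.ceil(np.linalg.norm(w)/wmax)) or 1
        print('turn total',w.round(4),'rows',n,'each',(w/n).round(4))
def capR(yaw,a=0,tilt=35):
    "tool frame on cap: can yaw deg, a = wing turn rad relative to home (clockwise +)"
    c,s=np.cos(np.radians(yaw)),np.sin(np.radians(yaw)); th=np.radians(tilt)
    n=np.array([-c*np.sin(th),-s*np.sin(th),np.cos(th)]); y=np.array([-s,c,0]); z=-n; x=np.cross(y,z)
    return np.c_[x,y,z]@R.from_rotvec([0,0,a]).as_matrix()
E
python3 - <<'E'
from h import *
A=capR(-44);print(A.round(3));plan([475,-200,370],A)
E
```

```text
[[-0.589  0.695  0.413]
 [ 0.569  0.719 -0.398]
 [-0.574  0.    -0.819]]
shift total [ 336.9 -234.9 -147.8] rows 10 each [ 33.7 -23.5 -14.8]
turn total [-0.5828 -0.4111 -1.8457] rows 15 each [-0.0389 -0.0274 -0.123 ]
```

```bash
python3 -m creep '[[[34,-23.5,-14.8,0,0,0,1],[34,-23.5,-14.8,0,0,0,1],[34,-23.5,-14.8,0,0,0,1],[34,-23.5,-14.8,0,0,0,1],[34,-23.5,-14.8,0,0,0,1],[34,-23.5,-14.8,0,0,0,1],[34,-23.5,-14.8,0,0,0,1],[34,-23.5,-14.8,0,0,0,1]]]' 
python3 -m creep '[[[33,-23.5,-14.8,0,0,0,1],[33,-23.5,-14.8,0,0,0,1],[0,0,0,-0.039,-0.027,-0.123,1],[0,0,0,-0.039,-0.027,-0.123,1],[0,0,0,-0.039,-0.027,-0.123,1],[0,0,0,-0.039,-0.027,-0.123,1],[0,0,0,-0.039,-0.027,-0.123,1],[0,0,0,-0.039,-0.027,-0.123,1]]]'
python3 -m creep '[[[0,0,0,-0.039,-0.027,-0.123,1],[0,0,0,-0.039,-0.027,-0.123,1],[0,0,0,-0.039,-0.027,-0.123,1],[0,0,0,-0.039,-0.027,-0.123,1],[0,0,0,-0.039,-0.027,-0.123,1],[0,0,0,-0.039,-0.027,-0.123,1],[0,0,0,-0.039,-0.027,-0.123,1],[0,0,0,-0.039,-0.027,-0.123,1]]]'
python3 - <<'E'
from h import *
import pickle
A=capR(-44);plan([475,-200,370],A);print(monitor.observe()['q'].round(2),monitor.observe()['tcp_pos'])
d=snap('wrist','w1.png');pickle.dump(d,open('w1.pkl','wb'))
E
```

```text
t: 0.95
tcp_pos: [438.1, -269.3, 341.5]
ee_rot: [3.141, 0.0, 0.46]
contact_force: [0.5, -0.1, 0.5]
finger_gap: 87.2
grip_force: 0.0
t: 1.75
tcp_pos: [476.0, -199.3, 370.3]
ee_rot: [2.983, 0.232, 1.19]
contact_force: [0.1, 0.1, 0.8]
finger_gap: 87.3
grip_force: 0.0
t: 2.55
tcp_pos: [475.8, -199.2, 370.4]
ee_rot: [3.094, 0.582, 2.23]
contact_force: [0.2, -0.4, 0.4]
finger_gap: 87.1
grip_force: 0.0
shift total [ 0.1 -1.1  0.3] rows 1 each [ 0.1 -1.1  0.3]
turn total [-0.0332 -0.0264 -0.1198] rows 1 each [-0.0332 -0.0264 -0.1198]
[ 0.5  -0.32 -0.35  1.92  0.28  1.08  0.73] [ 475.83509704 -199.24697116  370.38246322]
```

View pics/w1.png

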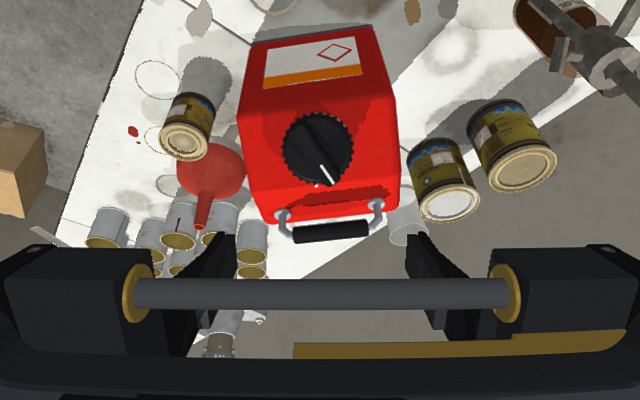

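The wrist view shows the cap at about (318,148), the white line from (320,165) to (333,184) and the shoulder mark near (317,185). I'll take a second wrist view for parallax.

```bash
python3 -m creep '[[[0,35,15,-0.034,-0.026,-0.12,1],[0,35,15,0,0,0,1],[0,0,0,0,0,0,1]]]'
python3 - <<'E'
from h import *
import pickle
d=snap('wrist','w2.png');pickle.dump(d,open('w2.pkl','wb'))
e=pickle.load(open('w1.pkl','rb'))
print(proj(d,[527,-248,245]),proj(e,[527,-248,245]),monitor.observe()['q'].round(2))
a=e['color'][110:220,240:400];u,v=proj(d,[527,-248,245])[0].astype(int)
u0,v0=u-80,max(v-45,0);b=d['color'][v0:v0+110,u0:u0+160];print(u0,v0)
c=np.vstack([cv2.resize(x,None,fx=2.7,fy=2.7,interpolation=cv2.INTER_CUBIC) if 0 else cv2.resize(x,(400*1,275),interpolation=cv2.INTER_CUBIC) for x in(a,b)])
c=np.hstack([cv2.resize(x,(400,275),interpolation=cv2.INTER_CUBIC) for x in (a,b)])
cv2.imwrite('pics/cc.png',cv2.resize(c,(800,550))[:,:,::-1] if 0 else c[:,:,::-1])
E
```

```text
t: 2.9
tcp_pos: [541.3, -161.3, 344.8]
ee_rot: [3.138, 0.606, 2.369]
contact_force: [0.2, -0.1, -0.5]
finger_gap: 87.0
grip_force: 0.0
[[232.37369383 170.97045648]] [[326.1108758  167.83284338]] [ 0.47 -0.2  -0.45  1.88  0.38  1.01  0.68]
152 125
```

View pics/cc.png

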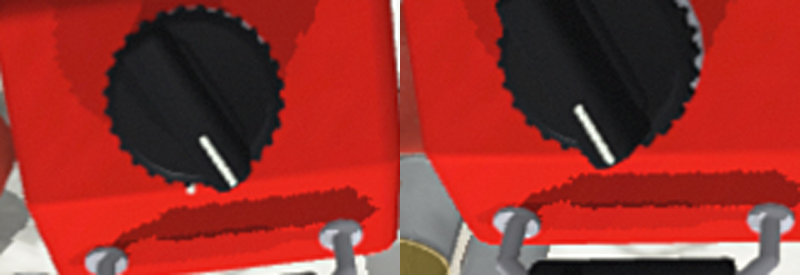

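Run:
```python
from h import *
import pickle
e=pickle.load(open('w1.pkl','rb'));d=pickle.load(open('w2.pkl','rb'));D=pickle.load(open('D.pkl','rb'))
a=lambda x,y:(e,240+x/2.5-.3,110+y/2.5-.3);b=lambda x,y:(d,152+x/2.5-.3,125+y/2.5-.3)
T1=lambda x,y:(D['top'],350+(x-400)/5-.4,165+y/5-.4);S1=lambda x,y:(D['scene'],340+x/5-.4,120+y/5-.4)
def p(n,*q):
    x,er=tri(*q);print(n,x.round(1),np.round(er,1));return x
li=p('line in',a(203,139),b(178,107));lo=p('line out',a(233,184),b(210,162))
f1=p('foot1',a(107,260),b(115,218),T1(728,182),S1(287,97));f2=p('foot2',a(340,235),b(372,218),T1(600,68),S1(112,97))
m=p('mark',a(191,188),T1(630,184),S1(215,147))
y=f2-f1;yaw=np.degrees(np.arctan2(-y[0],y[1]));print('yaw',yaw)
for yw in(yaw,-44):
    A=capR(yw); print('n',-A[:,2])
    X=-A[:,0];Y=A[:,1] # X uphill in cap plane
    l=lo-li; print('line in cap frame X,Y,n',[(l@v).round(1) for v in(X,Y,-A[:,2])],'angle ccw of uphill',np.arctan2(l@Y,l@X))
    # line: out end relative to mark
    c=lo-m;print('out-mark',[(c@v).round(1) for v in(X,Y,-A[:,2])])
```

```text
line in [ 515.7 -242.2  252.7] [0.2 0.2]
line out [ 532.  -246.1  262.4] [0.1 0.1]
foot1 [ 554.2 -358.9  218.1] [0.4 1.3 1.7 1.9]
foot2 [ 629.1 -278.3  217.7] [1.2 0.9 0.7 2.1]
mark [ 554.2 -295.5  216.3] [1.2 0.1 1.2]
yaw -42.86784691220865
n [-0.42038839  0.3902096   0.81915204]
line in cap frame X,Y,n [np.float64(17.5), np.float64(8.3), np.float64(-0.4)] angle ccw of uphill 0.4408556125542273
out-mark [np.float64(-14.4), np.float64(21.2), np.float64(66.3)]
n [-0.41259636  0.39843967  0.81915204]
line in cap frame X,Y,n [np.float64(17.4), np.float64(8.5), np.float64(-0.3)] angle ccw of uphill 0.45723302317859194
out-mark [np.float64(-14.8), np.float64(20.2), np.float64(66.6)]
```

Run:
```python
from h import *
import pickle
e=pickle.load(open('w1.pkl','rb'));d=pickle.load(open('w2.pkl','rb'))
A=capR(-43.2);n=-A[:,2];X=-A[:,0];Y=A[:,1]
li=np.array([515.7,-242.2,252.7]);lo=np.array([532,-246.1,262.4]);f=np.array([591.6,-318.6,218]);m=np.array([554.2,-295.5,216.3])
l=(lo-li)/np.linalg.norm(lo-li);s=((lo-f)@Y)/(l@Y);C=lo-s*l;F=C-34*n;G=C-12*n
print('s',s,'C',C.round(1),'F',F.round(1),'G',G.round(1));r=m-F;print('mark rel',r@X,r@Y,r@n,'angle',np.arctan2(r@Y,r@X),'line',np.arctan2(l@Y,l@X))
t=np.linspace(0,6.28,60)[:,None];circ=F+35.5*(np.cos(t)*X+np.sin(t)*Y)
q=proj(e,circ);print(((q.min(0)-[240,110])*2.5).round(),((q.max(0)-[240,110])*2.5).round())
q=proj(d,circ);print(((q.min(0)-[152,125])*2.5+[400,0]).round(),((q.max(0)-[152,125])*2.5+[400,0]).round())
# black mask bbox in w1
g=cv2.inRange(e['color'][105:192,270:370],(0,0,0),(60,60,60));k=cv2.connectedComponentsWithStats(g)[2];k=k[1+k[1:,4].argmax()];print('mask crop',((k[0]+30)*2.5,(k[1]-5)*2.5,(k[0]+k[2]+30)*2.5,(k[1]+k[3]-5)*2.5))
B=capR(-43.2,-0.45);plan(G+75*n,B)
```

```text
s 28.065398287059395 C [ 508.4 -240.4  248.3] F [ 522.6 -253.8  220.5] G [ 513.4 -245.2  238.5]
mark rel 39.855144551130174 -8.762886468298346 -33.02255416915994 angle -0.2164247674252445 line 0.4439276863925185
[100.   6.] [287. 192.]
[489. -43.] [695. 163.]
mask crop (np.float64(105.0), np.float64(5.0), np.float64(285.0), np.float64(190.0))
shift total [ 29.8 -78.4  34.7] rows 3 each [  9.9 -26.1  11.6]
turn total [-0.0072 -0.0064 -0.4663] rows 4 each [-0.0018 -0.0016 -0.1166]
```

```bash
python3 -m creep '[[[10,-26,11.5,0,0,0,1],[10,-26,11.5,0,0,0,1],[10,-26,11.5,0,0,0,1],[0,0,0,0,0,-0.117,1],[0,0,0,0,0,-0.117,1],[0,0,0,0,0,-0.117,1],[0,0,0,0,0,-0.117,1],[0,0,0,0,0,0,1]]]'
python3 - <<'E'
from h import *
d=snap('wrist','w3.png')
A=capR(-43.2,-0.45);G=np.array([513.4,-245.2,238.5]);plan(G+15*A[:,2],A);print(monitor.observe()['q'].round(2))
li=np.array([515.7,-242.2,252.7]);lo=np.array([532,-246.1,262.4]);q=proj(d,[li,lo]);print(q)
g=cv2.inRange(d['color'],(170,170,170),(255,255,255));k=cv2.connectedComponentsWithStats(g);
for i in range(1,k[0]):
    c=k[3][i]
    if np.linalg.norm(c-q.mean(0))<50: print(k[2][i],c, np.argwhere(k[1]==i)[[0,-1]][:,::-1].tolist())
E
```

```text
t: 3.75
tcp_pos: [481.0, -217.4, 302.0]
ee_rot: [-2.839, 0.537, 2.919]
contact_force: [0.2, -0.3, -0.3]
finger_gap: 86.4
grip_force: 0.0
shift total [ 0.1  2.8 91.4] rows 3 each [ 0.   0.9 30.5]
turn total [-0.0073 -0.0052 -0.0031] rows 1 each [-0.0073 -0.0052 -0.0031]
[ 0.42 -0.3  -0.26  2.07  0.34  0.89  1.26]
[[326.42376461 220.08822583]
 [326.08217054 245.14920463]]
[295 219   3   2   5] [296.2 219.4] [[295, 219], [297, 220]]
[325 220   4  26  69] [326.17391304 231.55072464] [[325, 220], [327, 245]]
[332 262   9   8  28] [335.         264.96428571] [[335, 262], [335, 269]]
[345 269   5   3  13] [346.76923077 269.84615385] [[345, 269], [347, 271]]
[319 273   3   2   3] [320.         273.33333333] [[320, 273], [319, 274]]
[332 273   1   1   1] [332. 273.] [[332, 273], [332, 273]]
```

```bash
python3 -m creep '[[[0,1,30,-0.007,-0.005,-0.003,1],[0,1,30,0,0,0,1],[0,0.8,31,0,0,0,1],[0,0,0,0,0,0,1]]]' 
python3 -m creep '[[[0,0,0,0,0,0,0.1],[0,0,0,0,0,0,0.1],[0,0,0,0,0,0,0.1],[0,0,0,0,0,0,0],[0,0,0,0,0,0,0],[0,0,0,0,0,0,0],[0,0,0,0,0,0,0],[0,0,0,0,0,0,0]]]' 35
cat > st.py <<'E'
from h import *
A=capR(-43.2,-0.45);s=monitor.observe();Rw,x=Rt(s);G=np.array([513.4,-245.2,238.5])
w=R.from_matrix(A.T@Rw).as_rotvec()
print('turned',w.round(3),'pos err',(A.T@(x-G-15*A[:,2])).round(1),'Mz tool',(Rw.T@s['ft_torque']).round(3),'F tool',(Rw.T@s['contact_force']).round(1),'q7',s['q'][6].round(2),'gap',round(s['finger_gap'],1),round(s['grip_force'],1))
E
python3 st.py
```

```text
t: 4.2
tcp_pos: [518.9, -251.3, 222.3]
ee_rot: [-2.847, 0.537, 2.918]
contact_force: [-0.4, -0.2, -0.1]
finger_gap: 86.9
grip_force: 0.0
t: 5.0
tcp_pos: [520.3, -250.2, 226.3]
ee_rot: [-2.844, 0.541, 2.925]
contact_force: [0.2, 0.1, 0.2]
finger_gap: 31.0
grip_force: 0.0
turned [-0.     0.    -0.004] pos err [-0.5  1.  -0.2] Mz tool [-0.375  0.501  0.095] F tool [-0.3  0.1 -0.1] q7 1.19 gap 31.0 0.0
```

```bash
python3 -m creep '[[[0,0,0,0,0,0,0],[0,0,0,0,0,0,0],[0,0,0,0,0,0,0],[0,0,0,0,0,0,0],[0,0,0,0,0,0,0],[0,0,0,0,0,0,0]]]'; python3 st.py
python3 -m creep '[[[0,0,0,0,0,0.05,0],[0,0,0,0,0,0.05,0],[0,0,0,0,0,0,0]]]' >/dev/null; python3 st.py
python3 -m creep '[[[0,0,0,0,0,0.05,0],[0,0,0,0,0,0.05,0],[0,0,0,0,0,0,0]]]' >/dev/null; python3 st.py
```

```text
t: 5.6
tcp_pos: [520.3, -250.3, 226.3]
ee_rot: [-2.843, 0.541, 2.925]
contact_force: [-0.6, -1.2, 0.5]
finger_gap: 15.5
grip_force: 35.0
turned [ 0.     0.    -0.004] pos err [-0.4  0.9 -0.1] Mz tool [-0.117  0.548 -0.097] F tool [ 0.1 -1.4 -0.2] q7 1.19 gap 15.5 35.0
turned [0.    0.    0.097] pos err [-0.5  0.7 -0.1] Mz tool [-0.003  0.574  0.064] F tool [ 0.7 -2.6 -0.8] q7 1.09 gap 15.9 35.0
turned [0.    0.    0.195] pos err [-0.5  0.7 -0.1] Mz tool [ 0.261  0.542 -0.025] F tool [ 0.5 -2.4 -0.1] q7 0.99 gap 16.0 35.0
```

```bash
sed -i "s/'q7'/'eff',s['joint_efforts'][4:].round(3),'q7'/" st.py; python3 st.py
for i in 1 2; do python3 -m creep '[[[0,0,0,0,0,0.05,0],[0,0,0,0,0,0.05,0],[0,0,0,0,0,0,0]]]' >/dev/null; python3 st.py; done
for i in 1 2 3; do python3 -m creep '[[[0,0,0,0,0,0.04,0],[0,0,0,0,0,0,0]]]' >/dev/null; python3 st.py; done
```

```text
turned [0.    0.    0.195] pos err [-0.5  0.7 -0.1] Mz tool [ 0.261  0.542 -0.025] F tool [ 0.5 -2.4 -0.1] eff [ 1.036 -2.361 -0.963] q7 0.99 gap 16.0 35.0
turned [0.    0.    0.295] pos err [-0.4  0.6 -0.1] Mz tool [ 0.462  0.485 -0.005] F tool [-1.3 -2.6 -1.2] eff [ 0.881 -2.501 -0.967] q7 0.89 gap 15.9 35.0
turned [0.001 0.    0.394] pos err [-0.4  0.5 -0.1] Mz tool [ 0.722  0.436 -0.062] F tool [-1.7 -4.  -0.9] eff [ 0.716 -2.674 -0.972] q7 0.79 gap 15.5 35.0
turned [0.001 0.    0.434] pos err [-0.4  0.5 -0.1] Mz tool [ 0.88   0.354 -0.059] F tool [-0.1 -3.3 -1.2] eff [ 0.522 -2.821 -0.789] q7 0.76 gap 15.6 35.0
turned [0.001 0.    0.474] pos err [-0.4  0.5 -0.1] Mz tool [ 1.085  0.298 -0.096] F tool [-0.8 -4.9 -1.4] eff [ 0.405 -2.965 -0.78 ] q7 0.72 gap 15.8 35.0
turned [0.001 0.    0.514] pos err [-0.4  0.5 -0.1] Mz tool [ 1.108  0.242 -0.092] F tool [-1.7 -6.1 -1.6] eff [ 0.354 -3.031 -0.772] q7 0.68 gap 15.7 35.0
```

```bash
for i in 1 2 3 4 5 6 7; do python3 -m creep '[[[0,0,0,0,0,0.04,0],[0,0,0,0,0,0,0]]]' >/dev/null; python3 st.py; done
```

```text
turned [0.001 0.    0.554] pos err [-0.3  0.5 -0.1] Mz tool [ 1.233  0.164 -0.082] F tool [-1.8 -4.5 -1.3] eff [ 0.328 -3.076 -0.723] q7 0.64 gap 16.1 35.0
turned [0.001 0.    0.594] pos err [-0.3  0.4 -0.1] Mz tool [ 1.21   0.188 -0.047] F tool [-2.1 -5.  -1.4] eff [ 0.309 -3.118 -0.726] q7 0.6 gap 15.9 35.0
turned [0.001 0.    0.634] pos err [-0.3  0.4 -0.1] Mz tool [ 1.252  0.094 -0.067] F tool [-2.8 -5.5 -1.5] eff [ 0.291 -3.16  -0.728] q7 0.56 gap 16.0 35.0
turned [0.001 0.    0.674] pos err [-0.3  0.4 -0.1] Mz tool [ 1.284  0.007 -0.37 ] F tool [-3.  -4.1 -1.1] eff [ 0.056 -3.196 -1.018] q7 0.52 gap 16.0 35.0
turned [0.001 0.    0.714] pos err [-0.3  0.4 -0.1] Mz tool [ 1.289 -0.013 -0.34 ] F tool [-2.6 -4.9 -2.3] eff [ 0.104 -3.232 -0.942] q7 0.48 gap 15.5 35.0
turned [0.001 0.    0.754] pos err [-0.2  0.4 -0.1] Mz tool [ 1.333 -0.059 -0.223] F tool [-2.6 -5.1 -1.5] eff [ 0.147 -3.27  -0.874] q7 0.44 gap 15.5 35.0
turned [0.001 0.    0.794] pos err [-0.2  0.3 -0.1] Mz tool [ 1.37  -0.055 -0.13 ] F tool [-3.3 -3.9 -2.1] eff [ 0.192 -3.31  -0.805] q7 0.4 gap 15.3 35.0
```

```bash
for i in 1 2 3 4 5 6; do python3 -m creep '[[[0,0,0,0,0,0.04,0],[0,0,0,0,0,0,0]]]' >/dev/null; python3 st.py; done
```

```text
turned [0.001 0.    0.834] pos err [-0.2  0.3 -0.1] Mz tool [ 1.389 -0.08  -0.085] F tool [-2.7 -5.6 -1.8] eff [ 0.238 -3.353 -0.734] q7 0.36 gap 15.7 35.0
turned [0.001 0.    0.875] pos err [-0.2  0.2 -0.1] Mz tool [ 1.414 -0.225 -0.012] F tool [-3.5 -4.8 -2. ] eff [ 0.286 -3.396 -0.663] q7 0.32 gap 15.3 35.0
turned [0.001 0.    0.915] pos err [-0.1  0.2 -0.1] Mz tool [ 1.489 -0.307  0.034] F tool [-3.4 -5.  -4. ] eff [ 0.337 -3.438 -0.592] q7 0.28 gap 16.0 35.0
turned [0.001 0.    0.955] pos err [-0.1  0.2 -0.1] Mz tool [ 1.455 -0.359  0.15 ] F tool [-4.1 -4.2 -2.5] eff [ 0.392 -3.48  -0.521] q7 0.24 gap 15.7 35.0
turned [0.001 0.    0.995] pos err [-0.1  0.2 -0.1] Mz tool [ 1.414 -0.401  0.225] F tool [-3.6 -5.8 -3.1] eff [ 0.451 -3.523 -0.451] q7 0.2 gap 15.5 35.0
turned [1.000e-03 1.000e-03 1.035e+00] pos err [-0.   0.1 -0.1] Mz tool [ 1.491 -0.474  0.239] F tool [-4.  -4.5 -3.6] eff [ 0.473 -3.572 -0.424] q7 0.16 gap 15.6 35.0
```

```bash
python3 -m creep '[[[0,0,0,0,0,0,0.5],[0,0,0,0,0,0,0.5],[0,0,0,0,0,0,0.5],[0,0,0,0,0,0,0.5],[0,0,-10,0,0,0,0.5],[0,0,-40,0,0,0,1],[0,0,-40,0,0,0,1],[0,0,-20,0,0,0,1]]]'
python3 - <<'E'
from h import *
import pickle
d=snap('wrist','w4.png');pickle.dump(d,open('w4.pkl','wb'))
C=np.array([508.4,-240.4,248.3]);
g=cv2.inRange(d['color'],(150,150,150),(255,255,255));k=cv2.connectedComponentsWithStats(g);q=proj(d,[C])[0]
A=capR(-43.2);n=-A[:,2];X=-A[:,0];Y=A[:,1]
def onp(u,v):
    o,r=ray(d,u,v);p=o+r*((C-o)@n)/(r@n)-C;return p@X,p@Y
for i in range(1,k[0]):
    c=k[3][i]
    if np.linalg.norm(c-q)<60 and k[2][i][4]>10:
        P=np.argwhere(k[1]==i)[:,::-1]; L=cv2.fitLine(np.array([onp(*t) for t in P],np.float32),cv2.DIST_L2,0,.01,.01).ravel(); print(k[2][i],c,L,np.arctan2(L[1],L[0]))
print(monitor.observe()['q'].round(2)); Rd=R.from_euler('xyz',[np.pi,0,np.radians(70)]).as_matrix(); plan([400,120,330],Rd)
E
```

```text
t: 10.8
tcp_pos: [474.3, -205.4, 320.4]
ee_rot: [2.768, 0.5, 1.707]
contact_force: [0.2, -0.3, -0.6]
finger_gap: 60.1
grip_force: 0.0
[315 209   4  24  94] [316.53191489 220.5       ] [  0.8321203   -0.55459523  15.133377   -11.122551  ] -0.58787644
[319 252   5   7  22] [321.36363636 254.45454545] [  0.8949174  -0.4462318  41.291138  -23.947302 ] -0.46255028
[ 0.5  -0.35 -0.34  2.05  0.27  0.91  0.28]
shift total [ 287.6   33.1 -165.5] rows 8 each [ 35.9   4.1 -20.7]
turn total [0.4826 0.3981 0.563 ] rows 7 each [0.0689 0.0569 0.0804]
```

```bash
python3 -m creep '[[[36,4,-21,0,0,0,1],[36,4,-21,0,0,0,1],[36,4,-21,0,0,0,1],[36,4,-21,0,0,0,1],[36,4,-21,0,0,0,1],[36,4,-21,0,0,0,1],[36,4,-21,0,0,0,1],[36,4,-21,0,0,0,1]]]' >/dev/null
python3 -m creep '[[[0,0,0,0.069,0.057,0.08,1],[0,0,0,0.069,0.057,0.08,1],[0,0,0,0.069,0.057,0.08,1],[0,0,0,0.069,0.057,0.08,1],[0,0,0,0.069,0.057,0.08,1],[0,0,0,0.069,0.057,0.08,1],[0,0,0,0.069,0.057,0.08,1],[0,0,0,0,0,0,1]]]'
python3 - <<'E'
from h import *
import pickle
d=snap('wrist','w5.png');pickle.dump(d,open('w5.pkl','wb'))
Rd=R.from_euler('xyz',[np.pi,0,np.radians(70)]).as_matrix(); plan([430,180,300],Rd);print(monitor.observe()['q'].round(2))
E
```

```text
t: 12.45
tcp_pos: [399.4, 117.2, 326.4]
ee_rot: [-3.131, -0.002, 1.217]
contact_force: [-0.7, -0.6, -0.2]
finger_gap: 87.1
grip_force: 0.0
shift total [68.6  8.4 26.3] rows 2 each [34.3  4.2 13.2]
turn total [-0.0078  0.0003  0.0003] rows 1 each [-0.0078  0.0003  0.0003]
[ 0.5  -0.17 -0.77  1.75 -0.12  1.53 -0.6 ]
```

View pics/w5.png

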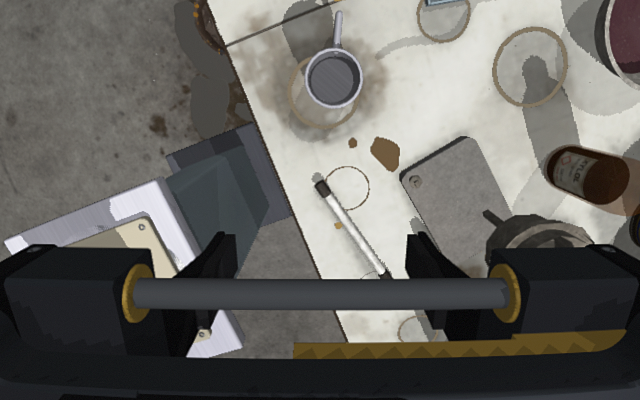

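The wrist view shows the measure's rim centred at (333,77), with the handle running up to (338,15). I'll take another measure view from the side, then two hook views.

```bash
python3 -m creep '[[[40,30,0,-0.008,0,0,1],[0,30,0,0,0,0,1],[0,0,0,0,0,0,1]]]' 
python3 -c "
from h import *
import pickle
pickle.dump(snap('wrist','w6.png'),open('w6.pkl','wb'))
Rd=R.from_euler('xyz',[np.pi,0,np.radians(70)]).as_matrix(); plan([590,190,330],Rd)"
```

```text
t: 12.8
tcp_pos: [470.5, 136.0, 325.9]
ee_rot: [3.14, 0.0, 1.225]
contact_force: [-0.5, -1.0, -1.6]
finger_gap: 87.1
grip_force: 0.0
shift total [90.9 95.9 -4. ] rows 3 each [30.3 32.  -1.3]
turn total [0.0004 0.0002 0.0043] rows 1 each [0.0004 0.0002 0.0043]
```

```bash
python3 -m creep '[[[30,32,-1.3,0,0,0,1],[30,32,-1.3,0,0,0,1],[30,32,-1.3,0,0,0,1],[0,0,0,0,0,0,1]]]' 
python3 -c "
from h import *
import pickle
pickle.dump(snap('wrist','w7.png'),open('w7.pkl','wb'))"
python3 -m creep '[[[0,40,0,0,0,0,1],[0,40,0,0,0,0,1],[0,0,0,0,0,0,1]]]' 
python3 -c "
from h import *
import pickle
pickle.dump(snap('wrist','w8.png'),open('w8.pkl','wb'))
L=[pickle.load(open(f'w{i}.pkl','rb')) for i in(5,6,7,8)]
print([proj(d,[440,194,95]).round() for d in L[:2]],[proj(d,[640,287,190]).round() for d in L[2:]])
def c(d,x,y,w,h):
    x,y=int(np.clip(x-w/2,0,640-w)),int(np.clip(y-h/2,0,400-h));print(x,y); return cv2.resize(d['color'][y:y+h,x:x+w],(400,300),interpolation=cv2.INTER_CUBIC)
a=[c(d,*proj(d,[450,215,95])[0],133,100) for d in L[:2]];b=[c(d,*proj(d,[640,287,190])[0],200,150) for d in L[2:]]
cv2.imwrite('pics/c4.png',np.vstack([np.hstack(a),np.hstack(b)])[:,:,::-1])
"
```

```text
t: 13.25
tcp_pos: [591.5, 190.5, 327.0]
ee_rot: [-3.137, -0.0, 1.226]
contact_force: [-1.4, -0.3, -0.0]
finger_gap: 87.1
grip_force: 0.0
t: 13.6
tcp_pos: [667.1, 157.6, 329.8]
ee_rot: [3.14, 0.001, 1.22]
contact_force: [0.4, 0.0, -0.9]
finger_gap: 87.0
grip_force: 0.0
[array([[335.,  82.]]), array([[278., 121.]])] [array([[339.,  53.]]), array([[236.,  47.]])]
270 9
212 49
238 0
135 0
```

View pics/c4.png

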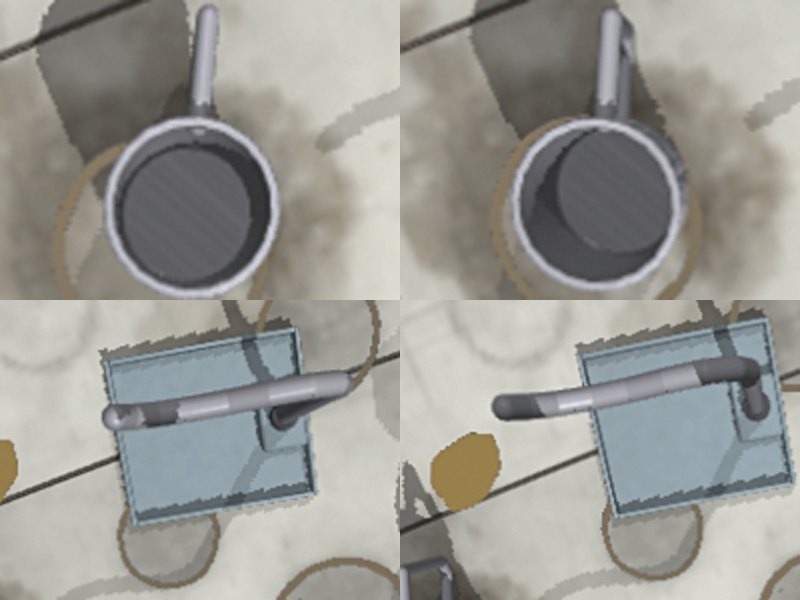

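Run:
```python
from h import *
import pickle
a,b,c,d=[pickle.load(open(f'w{i}.pkl','rb')) for i in(5,6,7,8)]
k=400/133
A=lambda x,y:(a,270+x/k-.3,9+y/k-.3);B=lambda x,y:(b,212+(x-400)/k-.3,49+y/k-.3)
C=lambda x,y:(c,238+x/2-.25,(y-300)/2-.25);E=lambda x,y:(d,135+(x-400)/2-.25,(y-300)/2-.25)
def p(n,*q):
    x,er=tri(*q);print(n,x.round(1),np.round(er,1));return x
m=p('rim',A(193,205),B(600,203));h=p('hand out',A(208,10),B(611,13));hi=p('hand in',A(201,112),B(606,115))
print('rim r',np.linalg.norm(onz(*A(193+84,205),m[2])-m),'handle az',np.degrees(np.arctan2(*(h-m)[[1,0]])),np.degrees(np.arctan2(*(h-hi)[[1,0]])),np.linalg.norm((h-m)[:2]))
t=p('tip',C(112,415),E(502,407));e=p('bend',C(343,381),E(745,366));mid=p('mid(180)',C(180,409),E(545,404))
p('base',C(285,418),E(760,410))
x=(e-t);print('hook az tip->bend',np.degrees(np.arctan2(x[1],x[0])))
# tray corners z=12
for n,q,r in[('fl',C(107,360),E(582,355)),('rl',C(297,332),E(768,320)),('fr',C(133,520),E(615,515)),('rr',C(312,490),E(795,482))]: print(n,onz(*q,12).round(1),onz(*r,12).round(1))
```

```text
rim [441.4 198.9  91.8] [0.5 0.5]
hand out [469.2 260.5  83.5] [0.2 0.2]
hand in [455.  227.8  90.7] [0.7 0.7]
rim r 30.13176065759955 handle az 65.73254408279082 66.45850048318496 67.58001398310897
tip [605.1 293.6 209.1] [0.4 0.4]
bend [698.4 277.5 183.5] [0.1 0.1]
mid(180) [628.6 283.9 237. ] [1.3 1.3]
base [701.1 274.5  10.9] [0.5 0.5]
hook az tip->bend -9.812966511428922
fl [605.  346.5  12. ] [605.7 345.4  12. ]
rl [723.8 322.   12. ] [724.4 323.1  12. ]
fr [585.7 247.1  12. ] [585.8 245.2  12. ]
rr [704.5 225.6  12. ] [706.9 223.4  12. ]
```

```bash
python3 -c "
from h import *
Rd=R.from_euler('xyz',[np.pi,0,np.radians(66)]).as_matrix(); plan([441.4,198.9,330],Rd)"
```

```text
shift total [ -39.7 -223.7    0.5] rows 6 each [ -6.6 -37.3   0.1]
turn total [ 0.0011 -0.      0.0701] rows 1 each [ 0.0011 -0.      0.0701]
```

```bash
python3 -m creep '[[[-6.6,-37.3,0,0,0,0,1],[-6.6,-37.3,0,0,0,0,1],[-6.6,-37.3,0,0,0,0,1],[-6.6,-37.3,0,0,0,0,1],[-6.6,-37.3,0,0,0,0,1],[-6.6,-37.3,0,0,0,0.07,1],[0,0,45,0,0,0,1],[0,0,45,0,0,0,1]]]'
python3 -m creep '[[[0,0,45,0,0,0,1],[0,0,15,0,0,0,1],[0,0,0,0,0,0,1]]]'
python3 -c "
from h import *
d=snap('wrist','w9.png')
import pickle;pickle.dump(d,open('w9.pkl','wb'))
Rd=R.from_euler('xyz',[np.pi,0,np.radians(66)]).as_matrix(); plan([441.4,198.9,57],Rd)
print(proj(d,[441.4,198.9,95]),proj(d,[469.2,260.5,82]))"
```

```text
t: 14.45
tcp_pos: [439.5, 200.5, 241.1]
ee_rot: [3.133, 0.0, 1.155]
contact_force: [1.8, -0.9, -0.2]
finger_gap: 87.0
grip_force: 0.0
t: 14.75
tcp_pos: [439.3, 199.7, 179.7]
ee_rot: [-3.141, 0.002, 1.154]
contact_force: [0.3, 1.0, 1.1]
finger_gap: 86.8
grip_force: 0.0
shift total [ -0.9   1.2 124.4] rows 3 each [-0.3  0.4 41.5]
turn total [0.0012 0.0001 0.0016] rows 1 each [0.0012 0.0001 0.0016]
[[324.88747179 197.95615258]] [[325.70747202 104.12469787]]
```

View pics/w9.png

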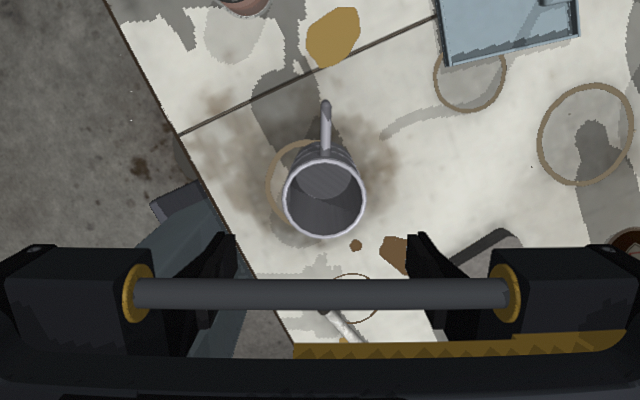

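The rim centre at (325,198) and handle end at (326,104) match the predictions, so I'll descend and grip.

```bash
python3 -m creep '[[[0,0.6,40,0,0,0,1],[0,0.6,40,0,0,0,1],[-0.5,0,30,0,0,0,1],[-0.4,0,14,0,0,0,1],[0,0,0,0,0,0,0.5],[0,0,0,0,0,0,0.5],[0,0,0,0,0,0,0.5],[0,0,0,0,0,0,0.5]]]' 25
python3 -m creep '[[[0,0,0,0,0,0,0.4],[0,0,0,0,0,0,0.4],[0,0,0,0,0,0,0.4]]]' 25
```

```text
t: 15.6
tcp_pos: [442.7, 198.9, 57.6]
ee_rot: [3.14, -0.001, 1.152]
contact_force: [-1.2, 0.2, 1.3]
finger_gap: 63.1
grip_force: 0.5
t: 15.9
tcp_pos: [442.6, 198.8, 57.5]
ee_rot: [3.14, -0.001, 1.152]
contact_force: [-1.4, -1.7, 7.7]
finger_gap: 61.0
grip_force: 25.0
```

```bash
python3 -m creep '[[[0,0,-10,0,0,0,0.4],[0,0,-30,0,0,0,0.4],[0,0,-36,0,0,0,0.4],[0,0,-36,0,0,0,0.4],[0,0,-30,0,0,-0.08,0.4],[0,0,-3,0,0,-0.08,0.4],[0,0,0,0,0,-0.084,0.4],[0,0,0,0,0,0,0.4]]]' 
python3 -c "
from h import *
Rd=R.from_euler('xyz',[np.pi,0,np.radians(80)]).as_matrix(); plan([559.2,253.3,202],Rd,vmax=35)"
```

```text
t: 16.7
tcp_pos: [441.7, 198.6, 202.0]
ee_rot: [3.141, -0.0, 1.398]
contact_force: [-0.1, -0.7, -1.5]
finger_gap: 61.0
grip_force: 25.0
shift total [7.410e+01 1.064e+02 1.000e-01] rows 4 each [18.5 26.6  0. ]
turn total [ 0.001  -0.0001  0.0015] rows 1 each [ 0.001  -0.0001  0.0015]
```

```bash
python3 -m creep '[[[18.5,26.6,0,0,0,0,0.4],[18.5,26.6,0,0,0,0,0.4],[18.5,26.6,0,0,0,0,0.4],[18.5,26.6,0,0,0,0,0.4],[0,0,0,0,0,0,0.4]]]'
python3 - <<'E'
from h import *
import pickle
d=snap('wrist','w10.png');pickle.dump(d,open('w10.pkl','wb'))
print(proj(d,[[606,294,209],[641,287.5,190]]).round(1).tolist(), proj(d,[698,277,190]).round(1))
Rw,x=Rt();b=x+Rw[:,0]*48;print('TCP',x,'handle center pred',b, proj(d,[b+[0,0,25], x+Rw[:,0]*67+[0,0,25]]).round(1).tolist())
E
```

```text
t: 17.2
tcp_pos: [561.4, 253.8, 199.9]
ee_rot: [-3.139, -0.001, 1.393]
contact_force: [-0.4, 0.6, -1.6]
finger_gap: 61.7
grip_force: 25.0
[[404.4, 161.9], [465.2, 155.0]] [[572.9 156.6]]
TCP [559.74975943 253.65881209 200.29306397] handle center pred [568.18386481 300.91200302 200.33565294] [[319.1, 169.5], [319.0, 122.1]]
```

View pics/w10.png

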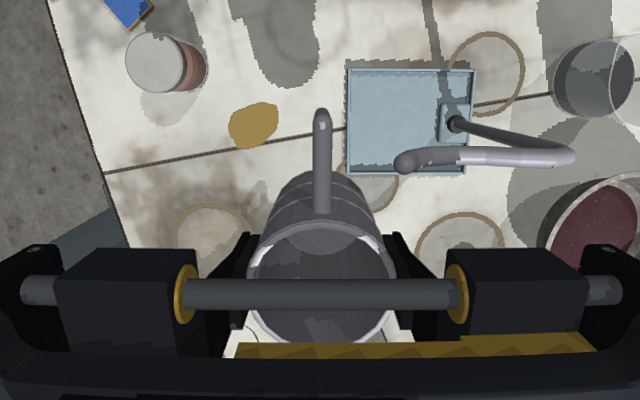

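The hook tip at (405,161) matches its prediction, and the handle bar (322, 112–212) straddles the hook's row. I'll slide the handle onto the hook.

```bash
python3 -m creep '[[[0,10,-2,0,0,0,0.4],[0,15,0,0,0,0,0.4],[0,10,0,0,0,0,0.4],[0,0,0,0,0,0,0.4]]]'
python3 -m creep '[[[0,15,0,0,0,0,0.4],[0,15,0,0,0,0,0.4],[0,10,0,0,0,0,0.4],[0,0,0,0,0,0,0.4]]]'
python3 -c "
from h import *
d=snap('wrist','w11.png')
"
```

```text
t: 17.65
tcp_pos: [594.9, 245.5, 203.3]
ee_rot: [3.141, 0.0, 1.394]
contact_force: [-1.3, -0.4, -1.2]
finger_gap: 61.2
grip_force: 25.0
t: 18.05
tcp_pos: [633.8, 239.3, 203.1]
ee_rot: [-3.142, -0.0, 1.395]
contact_force: [-0.3, 0.3, -0.6]
finger_gap: 61.2
grip_force: 25.0
```

View pics/w11.png

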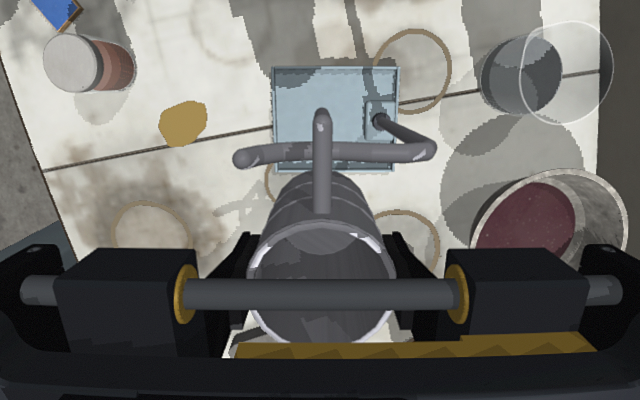

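The rod now runs under the handle bar at about (322,152), so I'll lower until it touches.

```bash
python3 -m creep '[[[0,0,10,0,0,0,0.4],[0,0,10,0,0,0,0.4],[0,0,7,0,0,0,0.4],[0,0,0,0,0,0,0.4]]]'|egrep 'tcp|force'
for i in 1 2 3; do python3 -m creep '[[[0,0,2,0,0,0,0.4],[0,0,0,0,0,0,0.4]]]'|egrep 'tcp|contact'; done
```

```text
tcp_pos: [632.4, 239.5, 174.6]
contact_force: [0.8, 0.3, -1.6]
grip_force: 25.0
tcp_pos: [633.2, 239.9, 174.3]
contact_force: [0.3, 0.1, -1.7]
tcp_pos: [633.2, 239.9, 172.3]
contact_force: [0.3, -0.3, -0.7]
tcp_pos: [633.2, 239.9, 170.1]
contact_force: [0.1, 0.2, -1.2]
```

```bash
for i in 1 2 3; do python3 -m creep '[[[0,0,1.5,0,0,0,0.4],[0,0,0,0,0,0,0.4]]]'|egrep 'tcp|contact'; done
```

```text
tcp_pos: [633.4, 240.0, 169.2]
contact_force: [-0.1, -0.5, 2.2]
tcp_pos: [633.6, 240.2, 167.8]
contact_force: [0.5, 0.5, 4.0]
tcp_pos: [633.6, 240.4, 166.2]
contact_force: [1.8, 1.5, 4.4]
```

```bash
python3 -m creep '[[[0,0,0,0,0,0,1],[0,0,0,0,0,0,1],[0,0,0,0,0,0,1],[0,0,0,0,0,0,1],[0,0,0,0,0,0,1],[0,0,-20,0,0,0,1],[0,0,-40,0,0,0,1],[0,0,-45,0,0,0,1]]]'
python3 -m creep '[[[0,-30,-40,0,0,0,1],[0,-30,-30,0,0,0,1],[0,0,0,0,0,0,1],[0,0,0,0,0,0,1],[0,0,0,0,0,0,1],[0,0,0,0,0,0,1],[0,0,0,0,0,0,1],[0,0,0,0,0,0,1]]]'
for i in 1 2 3 4 5 6; do python3 -m creep '[[[0,0,0,0,0,0,1],[0,0,0,0,0,0,1],[0,0,0,0,0,0,1],[0,0,0,0,0,0,1],[0,0,0,0,0,0,1],[0,0,0,0,0,0,1],[0,0,0,0,0,0,1],[0,0,0,0,0,0,1]]]'|grep t:; done
python3 - <<'E'
from h import *
s=snap('scene','s2.png');w=snap('wrist','w12.png')
a=s['color'][215:315,170:303];b=s['color'][115:215,310:443]
cv2.imwrite('pics/fin.png',np.vstack([np.hstack([cv2.resize(x,(400,300),interpolation=cv2.INTER_CUBIC) for x in(a,b)]),cv2.resize(w['color'],(480,300))[:, :480] if 0 else np.hstack([cv2.resize(w['color'],(480,300)),np.zeros((300,320,3),np.uint8)])])[:,:,::-1])
E
```

```text
t: 20.5
tcp_pos: [632.6, 239.3, 270.9]
ee_rot: [-3.14, 0.001, 1.396]
contact_force: [0.2, 0.6, 1.0]
finger_gap: 87.1
grip_force: 0.0
t: 21.3
tcp_pos: [574.3, 250.1, 340.1]
ee_rot: [-3.141, 0.0, 1.396]
contact_force: [-0.1, 0.1, 1.1]
finger_gap: 87.2
grip_force: 0.0
t: 22.1
ee_rot: [3.141, -0.0, 1.396]
t: 22.9
ee_rot: [3.141, -0.0, 1.396]
t: 23.7
ee_rot: [3.141, -0.0, 1.396]
t: 24.5
ee_rot: [3.141, -0.0, 1.396]
t: 25.3
ee_rot: [3.141, -0.0, 1.396]
t: 26.1
ee_rot: [3.141, -0.0, 1.396]
```

View pics/fin.png

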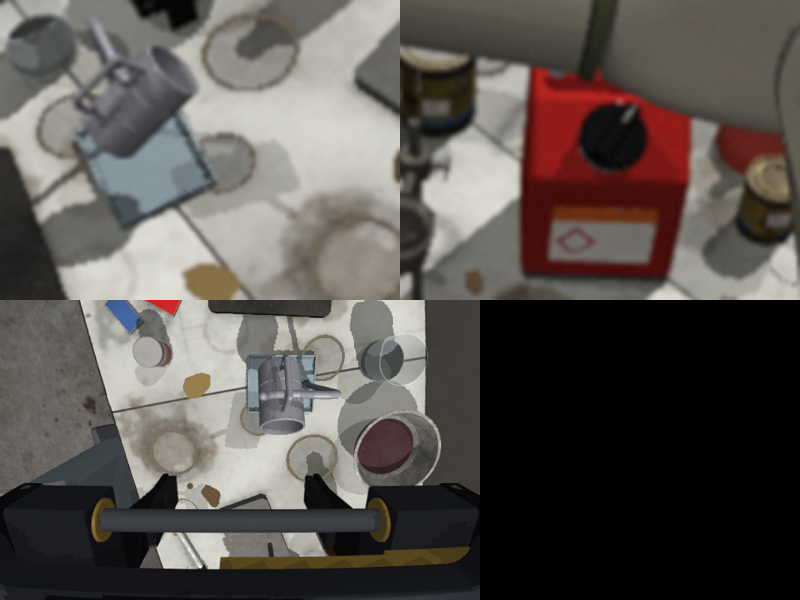

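The measure hangs on the hook, and the cap line has moved clearly past the mark. I'll wait for it to settle, confirm it is still, then hand in.

```bash
W='[[[0,0,0,0,0,0,1],[0,0,0,0,0,0,1],[0,0,0,0,0,0,1],[0,0,0,0,0,0,1],[0,0,0,0,0,0,1],[0,0,0,0,0,0,1],[0,0,0,0,0,0,1],[0,0,0,0,0,0,1]]]'
for i in 1 2 3 4 5 6 7; do python3 -m creep '[[[0,0,0,0,0,0,1],[0,0,0,0,0,0,1],[0,0,0,0,0,0,1],[0,0,0,0,0,0,1],[0,0,0,0,0,0,1],[0,0,0,0,0,0,1],[0,0,0,0,0,0,1],[0,0,0,0,0,0,1]]]'>/dev/null; done
python3 - <<'E'
from h import *
a=snap('scene')['color'].astype(int)
for i in range(3): b=snap('scene')['color'].astype(int)
m=np.abs(a-b)[215:315,170:303].max();print('diff',m,monitor.observe()['t'])
if m<40: print(job.finish_job())
E
```

```text
diff 6 32.0
the job is handed in; nothing more can be done
None
```

The job is handed in at 32 s of the 64 s limit: the wing cap was turned through one click and released, and the measure hangs still on the hook; I moved none of the bystanders, but the judge's verdict was not shown.

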